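Load the wash carrier, raise its bail and hold it level off the bench

ROBOT

A 6-joint arm with a two-finger parallel gripper is mounted at the origin on a cart in front of the work surface, level with it; the furniture and walls round the work are solid. World frame = base frame: x ahead of the robot, y to its left, z up, the work surface at z = 0. Lengths are in m, angles in degrees, forces in N, time in s.
With the tool pointing down it reaches from about 0.35 to 0.725 m from the base axis. Payload 4.3 kg.
Tool frame: the origin (TCP) lies on the centre line of the jaws, within the pads' length; the fingertips stand 19 mm ahead of it and the grasp point (between the pads) is the TCP; z points along the fingers, y is the line along which they close (so a half turn about z gives the same grasp; the last joint's range is limited). The gripper opens to 85 mm and grips with 20 to 120 N. Pads are 22 mm wide; open, the fingers measure 114 mm over their backs; the gripper's body (76 mm by 85 mm) begins 54 mm behind the grasp point. The pads swing forward as they close: fully open they stand 13 mm farther back than shut.
Start: joints at [57.049, 21.618, 4.641, 73.018, 0, 83.68], TCP at [0.258, 0.514, 0.23] pointing down, gripper open.
Joint ranges: [-156.06, 156.06], [-48.1, 94.91], [-58.44, 69.94], [-101.28, 121.22], [-78.64, 73.56], [-180, 180]. Speed limits (degrees/s): [147.25, 147.25, 180, 180, 180, 180].

INTERFACE

Orientations are given as [roll, pitch, yaw] about the fixed x, y, z axes, in that order (R = Rz(yaw) Ry(pitch) Rx(roll)).
In Python, from rig import readout, read_camera, camera_params, sign_off gives the robot as it stands. The module is installed in compiled form; this text tells all that it offers.
- The arm moves only by the shell command python3 -m crank 'ROWS' [FORCE]. ROWS is JSON, a list of rows, each a list of 3 entries, a list of its own where there are three numbers: the shift along the tool's x, y, z in units of 0.4 m (1.0 is 0.4 m), then the turn, a rotation vector about the tool's x, y, z in units of 0.15 rad (1.0 is 0.15 rad), then the opening, from -1 (shut) to 1 (fully open), so that 0 is half open. A call has exactly 10 rows; each row shifts and turns the commanded pose from where the row before left it, along the tool's axes as they then stand; what a row does not reach is not made up. A row lasts 1/8 s, in which the tool goes at most 62.5 mm and 10.7 degrees, less where a joint would pass 70% of its speed; a pose out of reach is approached as far as the arm can. A call with a number of a shift or a turn outside -1 to 1 is refused whole. A call with a gripper value outside its range is refused whole. The fingers move at their own pace and stop on an object; FORCE is the grip in N (left out, the last holds). Time passes only in rows, so rows that do not move let the fingers close, or fill a call up. It gives the time, the measured TCP pose, the force, the opening and the grip force at its end, in the units of the state.
- readout.get_state(): the state, without advancing time (a new reading comes with each control period).
- read_camera(name): name is "scene" or "top"; returns (picture, depth): 384x512x3 uint8, red, green, blue; 384x512 float32, m along the optical axis (not along the pixel's ray), 0 where there is no reading.
- camera_params(name): a dict with "mtx" (3x3 intrinsics, pixels), "position" and "attitude" of the camera in the world. Camera axes: x right, y down, z forward; pixel columns grow to the right and rows downward; lengths in m; the calibration is good to about 2 mm. A picture is of the moment at which its call begins. camera_params takes no time and is no camera call.
- sign_off(): hands the job in; it is judged then, once.
The state is a dict: "clock": time; "joint_pos": joint angles; "qd": joint speeds; "joint_efforts": joint torques, N m; "tool_pos": TCP position; "ee_rot": TCP orientation; "wrist_force": force on the tool from outside, world axes, zero at the start; "torque": the same for the moment, N m; "grip_width": finger opening in m; "grasp_force": force on a finger pad.
Only numpy, scipy, OpenCV 4.12 (cv2) and the standard library are available. Lean on these libraries where they do the work, as an engineer would, in place of code of your own. Each camera call takes 0.05 s, during which the arm holds its last target. There are 200 camera calls.

TASK

Load the steel wash carrier for the rinse: lay the brown board in the large nest and the gold package in the small nest, each flat on its white rests between the white pins, and let go of them. Then, with the carrier still standing on the bench, swing its folded bail handle upright by the blue grip, and lift the carrier by that grip about ten centimetres off the bench without tipping it. Finish while still holding it there in the air, level and steady with both parts in their nests, ready to be taken over; the grey board, tweezers, marker and rinse bottle are to be left alone.

Things in the scene. Friction and masses are not known exactly. Their poses are not given: they have to be found in the camera images.
- wash_carrier: the wash carrier: perforated stainless plate 112 (x) by 208 (y) mm on 5 mm feet, rim top 12 mm up, 0.5 kg (varies). Origin: centre of its underside, on the bench at the start; z up. Its two ears stand at y = +-98 mm (62 mm high) and carry the folding bail. It is loose and can slide or tip if pushed hard
- board_nest (a point): large nest, 36 mm to +y of the carrier's centre. Point: its centre at rest level (board's underside), 18 mm above the carrier's underside and 10 mm above the plate. The board's 92 mm side lies along carrier y, either way round. Six white cone-tipped pins, 6 mm thick, 10 mm above rest level, leave 2 mm play all round; the middle 60 mm of the long sides is free for fingers. Axes as the carrier's
- package_nest (a point): small nest, 55 mm to -y of the carrier's centre. Point: its centre at rest level (package's underside), 18 mm above the carrier's underside. The package's 48 mm side lies along carrier y, either way round. Six pins as at the large nest leave 2 mm play round its foot; the middle 33 mm of the long sides is free for fingers. Axes as the carrier's
- brown_board_mid (a point): brown board with two small modules on top: flat slab 92 (its x) by 48 (its y) by 5 mm, modules to 12 mm; 60 g (varies), loose on the bench. Point: middle of the slab, 2.5 mm above its underside. Grasp by the long edges (48 mm apart)
- brown_board: the same brown board; origin: centre of its underside
- gold_package_mid (a point): gold metal package: body 24 (its x) by 40 (its y) mm, from 2 to 15 mm above its underside, on a foot flange 28 by 48 by 2 mm; 28 g (varies), loose on the bench. Point: its centre, 8 mm above its underside. Grasp across the 24 mm body. It is the only loose gold package; those in the two sheet pans are fixed
- gold_package: the same gold package; origin: centre of its underside
- bail (a joint): hinge of the bail handle in rad: 0 = upright over the carrier's middle, 1.45 = folded down onto its stop, lying out to the carrier's +x side just above level (start). It turns freely, falls back to the stop if let go, and has a second stop at -0.2. The carrier hangs level from it
- bail_hinge (a point): middle of the bail's hinge line, 50 mm above the carrier's underside; the line runs along the carrier's y
- bail_grip (a point): middle of the blue grip on the bail's cross bar: a round sleeve 11 mm thick and 80 mm long, along the carrier's y, 112 mm from the hinge line; so 64 mm above the bench when folded and 162 mm when upright
- microscope: the fixed boom microscope at the left of the work, not used. Origin on the bench near its column. Column 0.65 m high, 52 mm to +x; its head with eyepieces reaches from there to 380 mm toward -x, at 10 to 160 mm to +y, from 70 to 365 mm above the bench: pass above it or on its right side
- grey_board_mid (a point): a grey board of the brown one's size, not wanted; leave it. Point: middle of its slab, 2.5 mm above its underside
- tweezers: black tweezers, 123 mm long, lying flat beyond the carrier; leave
- pen: marker pen, white with a black cap, 134 mm long, lying at the front right; leave. Between it and the carrier the sleeve of a fixed smock hangs over the front edge of the bench: it reaches to x = 0.47 at y = -0.17 to -0.28 and up to 0.25 m high; keep clear
- rinse_bottle: white rinse bottle with a blue cap, 40 mm wide, 105 mm tall, at the right; leave. Origin: centre of its underside
Mind the look-alikes: they are no part of the job. Leave any purple look-alike of the brown_board alone.

How it is judged (in metres and radians):
On the way, in this order (a step that is already met when the one before it is completed fails the run):
1. board and package both lie flat in their nests, let go (horizontal distance between brown_board_mid and board_nest below 0.006 m and z of brown_board_mid in the frame of board_nest between -0.0015 and 0.0065 m and angle between the x axis of brown_board_mid and the y axis of wash_carrier, either way round below 0.15 rad and horizontal distance between gold_package_mid and package_nest below 0.006 m and z of gold_package_mid in the frame of package_nest between 0.004 and 0.012 m and angle between the y axis of gold_package_mid and the y axis of wash_carrier, either way round below 0.15 rad and contact force between the fingers and brown_board below 0.05 N and contact force between the fingers and gold_package below 0.05 N), for 0.2 s.
2. the bail is held upright by its grip, the carrier still on the bench (horizontal distance between brown_board_mid and board_nest below 0.006 m and z of brown_board_mid in the frame of board_nest between -0.0015 and 0.0065 m and angle between the x axis of brown_board_mid and the y axis of wash_carrier, either way round below 0.15 rad and horizontal distance between gold_package_mid and package_nest below 0.006 m and z of gold_package_mid in the frame of package_nest between 0.004 and 0.012 m and angle between the y axis of gold_package_mid and the y axis of wash_carrier, either way round below 0.15 rad and contact force between the fingers and wash_carrier above 0.5 N and distance between the grasp point and bail_grip below 0.06 m and value of joint bail below 0.25 rad and height (world z) of wash_carrier below 0.012 m), for 0.1 s.
At the end, for the whole second after the job is handed in: carrier held by its bail grip, underside 60 to 200 mm above the bench, tilt under 0.1 rad, bail within 0.3 rad of upright, slower than 0.03 m/s and 0.2 rad/s; board and package in their nests (6 mm off centre, 4 mm in height, 0.15 rad in turn at most), fingers off them (all of step 1 and contact force between the fingers and wash_carrier above 0.5 N and distance between the grasp point and bail_grip below 0.06 m and height (world z) of wash_carrier between 0.06 and 0.2 m and angle between wash_carrier's own z axis and vertical below 0.1 rad and value of joint bail below 0.3 rad and linear speed of wash_carrier below 0.03 m/s and angular speed of wash_carrier below 0.2 rad/s); the arm keeps its last pose, push and grip.
It fails at once if the carrier is tipped more than 0.35 rad (angle between wash_carrier's own z axis and vertical above 0.35 rad).
It fails at once if the grey board is moved more than 30 mm (distance of grey_board_mid from where it was at the start of the episode above 0.03 m).
It fails at once if the tweezers is moved more than 30 mm (distance of tweezers from where it was at the start of the episode above 0.03 m).
It fails at once if the marker pen is moved more than 30 mm (distance of pen from where it was at the start of the episode above 0.03 m).
It fails at once if the rinse bottle is moved more than 30 mm (distance of rinse_bottle from where it was at the start of the episode above 0.03 m).
It also fails if it takes over 69 s, if anything falls off the work surface, if the arm or the gripper's body presses on something with over 40 N, if the wrist force passes 120 N, or if a joint passes its speed limit or range.

## Working session

There is one attempt and no reset: what is moved stays moved. The work goes in short steps, Python scripts to look and compute and a shell command to move; the robot and the scene stay as the last step left them, time stands still between calls to the robot, and variables do not carry over. Pictures are saved under pics/ and viewed, at most 10 in all, crops included, and the job is handed in when it is done.

```bash
mkdir -p pics
cat > h.py <<'E'
import numpy as np, cv2
from rig import readout, read_camera, camera_params, sign_off
from scipy.spatial.transform import Rotation as R
def cam(n):
    p=camera_params(n); return p
def att(p):
    a=np.array(p["attitude"],float)
    return a if a.shape==(3,3) else R.from_euler('xyz',a,degrees=True).as_matrix()
def plane(n,uv,z):
    p=cam(n); K=np.array(p["mtx"]); o=np.array(p["position"])
    uv=np.atleast_2d(uv).astype(float)
    d=(att(p)@np.linalg.inv(K)@np.c_[uv,np.ones(len(uv))].T).T
    return o+d*((z-o[2])/d[:,2])[:,None]
def proj(n,P):
    p=cam(n); c=(att(p).T@(np.atleast_2d(P)-np.array(p["position"])).T); q=np.array(p["mtx"])@c
    return (q[:2]/q[2]).T
def cloud(n,depth):
    p=cam(n); K=np.array(p["mtx"]); v,u=np.mgrid[:384,:512]
    r=np.linalg.inv(K)@np.stack([u.ravel(),v.ravel(),np.ones(u.size)])
    P=(att(p)@(r*depth.ravel())).T+np.array(p["position"]); return P.reshape(384,512,3)
E
python3 - <<'E'
from h import *
for n in("scene","top"):
    im,d=read_camera(n); print(n,camera_params(n)); cv2.imwrite(f"pics/{n}0.png",im[:,:,::-1]); np.savez(f"{n}0.npz",im=im,d=d)
    P=cloud(n,d); print(np.median(P[...,2]), (d==0).mean())
print(readout.get_state())
E
```

```text
scene {'mtx': array([[443.95500962,   0.        , 253.35710966],
       [  0.        , 443.95500962, 188.5667938 ],
       [  0.        ,   0.        ,   1.        ]]), 'position': array([-0.39526975, -1.0765831 ,  1.00905952]), 'attitude': array([-125.49617541,   -0.68085995,  -46.88593203])}
0.01605176492236321 0.004313151041666667
top {'mtx': array([[427.80345367,   0.        , 257.70495714],
       [  0.        , 427.80345367, 193.10693536],
       [  0.        ,   0.        ,   1.        ]]), 'position': array([ 0.35860203, -0.22291893,  1.77914993]), 'attitude': array([-174.68679018,   -0.46450642,  -88.58839792])}
0.0021996706682038125 0.004063924153645833
{'clock': 0.1, 'joint_pos': array([5.70500264e+01, 2.16580676e+01, 4.57278517e+00, 7.30170343e+01,
       1.40062432e-04, 8.36817239e+01]), 'qd': array([ 0.01697846, -0.08248035,  0.11321458, -0.12428838,  0.06733749,
        0.02879832]), 'joint_efforts': array([ 2.23533047e-03, -4.64691818e+01,  2.70583749e+01,  1.20358044e-02,
       -1.81983819e-04, -5.93445762e-06]), 'tool_pos': array([0.25741956, 0.51353177, 0.22926559]), 'ee_rot': array([-1.79898320e+02, -1.13993008e-02,  1.53368292e+02]), 'wrist_force': array([-0.42788087,  0.21578182, -0.07527629]), 'torque': array([0.01928889, 0.02273735, 0.00780211]), 'grasp_force': 0.0, 'grip_width': 0.08602836199685816}
```

```bash
python3 -c "
import cv2
a=cv2.imread('pics/top0.png');cv2.imwrite('pics/top0b.png',cv2.resize(a,(768,576),interpolation=cv2.INTER_CUBIC))
a=cv2.imread('pics/scene0.png');cv2.imwrite('pics/scene0b.png',cv2.resize(a,(768,576),interpolation=cv2.INTER_CUBIC))"
```

```text
(no output)
```

View pics/top0b.png

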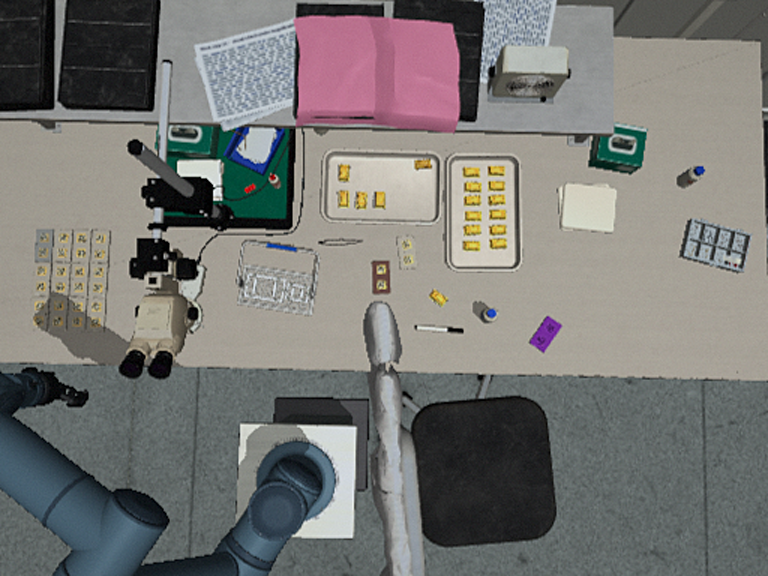

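View pics/scene0b.png

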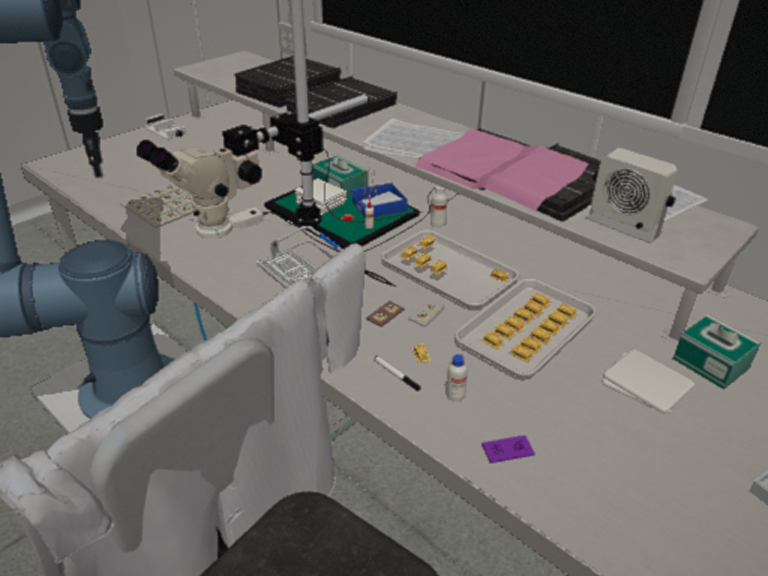

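Top view (768-px scale): carrier at (277,278) with the blue grip at (283,246), brown board at (380,277), grey board at (406,252), loose gold package at (439,297). Next I'll measure these with colour masks.

```bash
cat > m.py <<'E'
from h import *
def blob(n,im,mask,box,z):
    m=np.zeros(mask.shape,np.uint8); u0,v0,u1,v1=box; m[v0:v1,u0:u1]=mask[v0:v1,u0:u1]
    k,l,s,c=cv2.connectedComponentsWithStats(m)
    if k<2: return None
    i=1+np.argmax(s[1:,4]); v,u=np.nonzero(l==i); X=plane(n,np.c_[u,v],z)[:,:2]
    w,e=np.linalg.eigh(np.cov(X.T)); a=np.degrees(np.arctan2(e[1,1],e[0,1]))
    r=cv2.minAreaRect((X*1000).astype(np.float32))
    return dict(c=X.mean(0).round(4),ang=round(a%180,1),len=np.sqrt(12*w[::-1]).round(3),n=len(u),uv=(u.mean().round(1),v.mean().round(1)),rect=np.round(np.r_[r[0],r[1],r[2]],1))
def hsv(im): return cv2.cvtColor(im,cv2.COLOR_RGB2HSV)
E
python3 - <<'E'
from m import *
bx={"top":dict(brown=(240,165,268,200),gold=(280,185,305,208),blue=(150,150,215,180)),"scene":dict(brown=(235,190,272,222),gold=(268,222,292,246),blue=(195,145,240,175))}
for n in bx:
    f=np.load(n+"0.npz"); im=f["im"]; H=hsv(im).astype(int); h,s,v=H[...,0],H[...,1],H[...,2]
    # print sample brown pixels
    u0,v0,u1,v1=bx[n]["brown"]; 
    c={"top":(253,178),"scene":(253,211)}[n]
    print(n,"brown px",im[c[1],c[0]],H[c[1],c[0]])
    print("brown",blob(n,im,((s>60)&(((h<20)|(h>165)))) ,bx[n]["brown"],0.005))
    print("gold",blob(n,im,((s>120)&(h>12)&(h<32)&(v>90)),bx[n]["gold"],0.015))
    print("gold z0",blob(n,im,((s>120)&(h>12)&(h<32)&(v>90)),bx[n]["gold"],0.002))
    print("blue",blob(n,im,((s>120)&(h>95)&(h<130)),bx[n]["blue"],0.064))
t=cv2.imread("pics/top0.png")[145:225,145:310]; s=cv2.imread("pics/scene0.png")[140:250,160:300]
t=cv2.resize(t,(790,383),interpolation=cv2.INTER_CUBIC); cv2.imwrite("pics/tc.png",t); cv2.imwrite("pics/sc.png",cv2.resize(s,None,fx=5,fy=5,interpolation=cv2.INTER_CUBIC))
E
```

```text
top brown px [78 84 75] [50 27 84]
brown {'c': array([ 0.5601, -0.2151]), 'ang': np.float64(5.7), 'len': array([0.095, 0.053]), 'n': 159, 'uv': (np.float64(253.6), np.float64(184.4)), 'rect': array([ 559.6, -214.8,   88.2,   45.9,    1.5])}
gold {'c': array([ 0.506, -0.375]), 'ang': np.float64(54.7), 'len': array([0.046, 0.025]), 'n': 65, 'uv': (np.float64(291.9), np.float64(198.1)), 'rect': array([ 505.6, -374.5,   44.7,   25.4,   57.5])}
gold z0 {'c': array([ 0.5071, -0.3762]), 'ang': np.float64(54.7), 'len': array([0.046, 0.025]), 'n': 65, 'uv': (np.float64(291.9), np.float64(198.1)), 'rect': array([ 506.7, -375.6,   45. ,   25.6,   57.5])}
blue {'c': array([0.6282, 0.0551]), 'ang': np.float64(82.1), 'len': array([0.084, 0.01 ]), 'n': 48, 'uv': (np.float64(187.2), np.float64(164.3)), 'rect': array([627.8,  54.3,  78.7,   9.4,  81.9])}
scene brown px [115 111  99] [ 23  35 115]
brown {'c': array([ 0.5534, -0.2184]), 'ang': np.float64(4.2), 'len': array([0.092, 0.051]), 'n': 144, 'uv': (np.float64(256.1), np.float64(209.1)), 'rect': array([ 556.1, -217.1,   88.8,   45.9,    3.3])}
gold {'c': array([ 0.4965, -0.3821]), 'ang': np.float64(49.8), 'len': array([0.054, 0.026]), 'n': 80, 'uv': (np.float64(280.3), np.float64(235.1)), 'rect': array([ 495.6, -381.8,   55.4,   26.7,   52.6])}
gold z0 {'c': array([ 0.5082, -0.373 ]), 'ang': np.float64(49.8), 'len': array([0.055, 0.026]), 'n': 80, 'uv': (np.float64(280.3), np.float64(235.1)), 'rect': array([ 507.2, -372.8,   56.1,   27. ,   52.6])}
blue {'c': array([0.6304, 0.0593]), 'ang': np.float64(81.0), 'len': array([0.087, 0.018]), 'n': 45, 'uv': (np.float64(218.8), np.float64(159.5)), 'rect': array([630.3,  62.4,  87.6,  17.3,  80.8])}
```

View pics/tc.png

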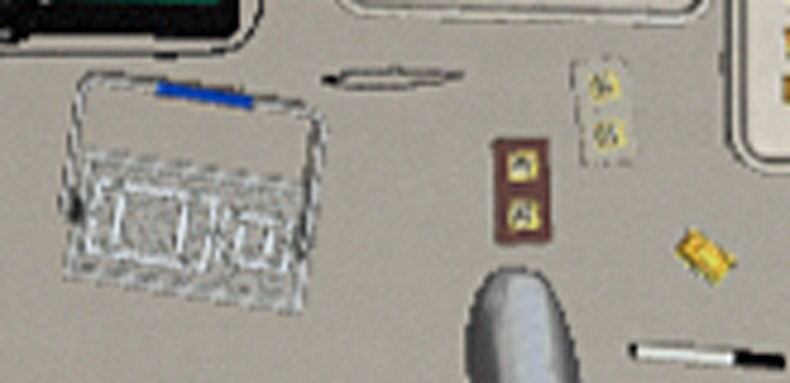

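View pics/sc.png

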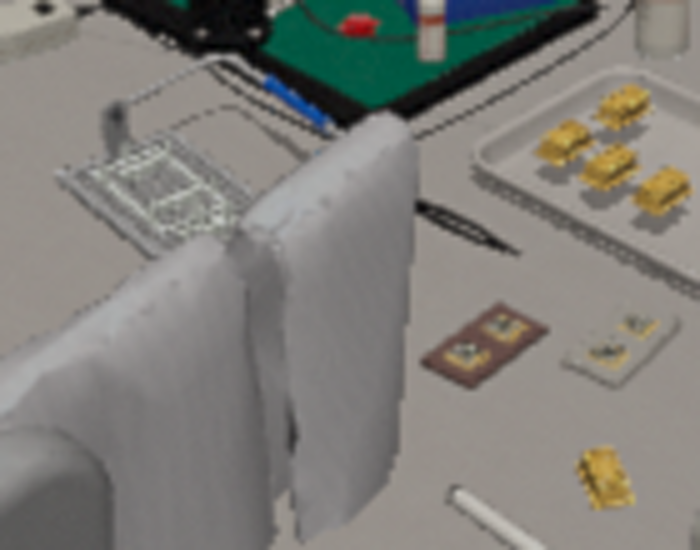

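The crops show the carrier with rim corners at about (90,150), (310,190), (300,312) and (65,278), yaw about -8°, and the bail folded to +x. The brown board is nearly along x at (522,190), and the gold package is at (705,257). Next I'll fix the carrier pose and the microscope's extent.

```bash
cat >> h.py <<'E'
def go(x,y,z,psi,frm=None):
    "print move from current pose (measured) to tool-down target: shift along present tool axes & turn, in row units"
    s=readout.get_state(); Rc=R.from_euler('xyz',s["ee_rot"],degrees=True); Rt=R.from_euler('xyz',[180,0,psi],degrees=True)
    d=Rc.inv().apply(np.array([x,y,z])-s["tool_pos"])/0.4; r=(Rc.inv()*Rt).as_rotvec()/0.15
    print("pos",s["tool_pos"].round(4),s["ee_rot"].round(2),"shift(now axes)",d.round(4),"turn",r.round(3),"shift(target axes)",(Rt.inv().apply(np.array([x,y,z])-s["tool_pos"])/0.4).round(4))
E
python3 - <<'E'
from m import *
cr=np.array([[90,150],[310,190],[300,312],[65,278]])/[4.788,4.7875]+[145,145]
print("rim corners",plane("top",cr,0.012)[:,:2].round(4), plane("top",cr,0.012).mean(0).round(4))
f=np.load("top0.npz"); im=f["im"]; H=hsv(im).astype(int); P=cloud("top",f["d"])
for n,P,b in(("top",P,(150,160,220,225)),("scene",cloud("scene",np.load("scene0.npz")["d"]),(160,160,260,210))):
    u0,v0,u1,v1=b; Q=P[v0:v1,u0:u1].reshape(-1,3)
    bench=Q[np.abs(Q[:,2])<.004]; print(n,"bench std",bench[:,2].std(),bench[:,2].mean())
    q=Q[(Q[:,2]>.006)&(Q[:,2]<.03)&(abs(Q[:,0]-.52)<.09)&(abs(Q[:,1]-.07)<.13)]
    r=cv2.minAreaRect((q[:,:2]*1000).astype(np.float32)); print(n,len(q),r)
# brightness in carrier: white
b=(H[...,2]>205)&(H[...,1]<40)
m=b[172:212,155:215]; 
for z in(0.024,): 
    v,u=np.nonzero(m); X=plane("top",np.c_[u+155,v+172],z)[:,:2]; c=np.array([.518,.0706]); a=np.radians(-8); M=np.array([[np.cos(a),-np.sin(a)],[np.sin(a),np.cos(a)]])
    L=(X-c)@M*1000
    for nm,y in(("big",36),("small",-55)):
        s=L[(abs(L[:,0])<38)&(abs(L[:,1]-y)<(55 if y>0 else 32))]; print(nm,len(s),s.mean(0).round(1),np.percentile(s,[2,98],axis=0).round(1).tolist())
P=cloud("top",f["d"]); M=P[(P[...,1]>.12)&(P[...,1]<.6)&(P[...,2]>.08)&(P[...,0]>.3)&(P[...,2]<.5)]; print("micro",M.min(0),M.max(0))
g=blob("top",im,(H[...,1]>60)&(H[...,0]>15)&(H[...,0]<32),(262,155,282,182),.01); print("grey modules",g)
E
```

```text
rim corners [[ 0.5834  0.1587]
 [ 0.5533 -0.0332]
 [ 0.4473 -0.0283]
 [ 0.4715  0.1753]] [0.5139 0.0681 0.012 ]
top bench std 0.002194830219487184 0.00016084073372088216
top 1028 ((516.7808837890625, 70.33993530273438), (175.3917236328125, 260.3157043457031), 1.529368281364441)
scene bench std 0.001917594918426889 0.0003091379288488715
scene 515 ((530.18994140625, 100.42945861816406), (170.0467071533203, 146.6705780029297), 76.65241241455078)
big 45 [-3.8 33.2] [[-33.4, -18.3], [27.0, 82.7]]
small 23 [ -3.1 -56. ] [[-22.4, -85.9], [18.1, -28.5]]
micro [0.30021228 0.12004374 0.08001   ] [1.25110874 0.59986528 0.49960535]
grey modules {'c': array([ 0.6098, -0.2914]), 'ang': np.float64(148.4), 'len': array([0.03 , 0.027]), 'n': 27, 'uv': (np.float64(272.1), np.float64(172.9)), 'rect': array([ 609.2, -290.8,   25.3,   25.1,    1.5])}
```

```bash
python3 - <<'E'
from h import *
go(0.258,0.514,0.48,153.37); go(0.44,0.05,0.48,153.37)
im=np.load("top0.npz")["im"]
# carrier silhouette: local contrast vs bench colour
lab=cv2.cvtColor(im,cv2.COLOR_RGB2LAB).astype(int); ref=np.median(lab[215:222,170:230].reshape(-1,3),0)
m=(np.abs(lab-ref).sum(-1)>22).astype(np.uint8)[165:220,150:222]
m=cv2.morphologyEx(m,cv2.MORPH_CLOSE,np.ones((3,3)));m=cv2.morphologyEx(m,cv2.MORPH_OPEN,np.ones((7,7)))
v,u=np.nonzero(m);X=plane("top",np.c_[u+150,v+165],.012)[:,:2]
print(len(u),X.mean(0),cv2.minAreaRect((X*1000).astype(np.float32)))
for r in m[::2]: print(''.join('.#'[x] for x in r))
E
python3 -m crank '[[[0,0,-0.08],[0,0,0],0.5],[[0,0,-0.1],[0,0,0],0.5],[[0,0,-0.1],[0,0,0],0.5],[[0,0,-0.1],[0,0,0],0.5],[[0,0,-0.1],[0,0,0],0.5],[[0,0,-0.1],[0,0,0],0.5],[[0,0,-0.04],[0,0,0],0.5],[[0,0,0],[0,0,0.5],0.5],[[0,0,0],[0,0,0],0.5],[[0,0,0],[0,0,0],0.5]]' 40
```

```text
pos [0.2574 0.5135 0.2293] [-1.7990e+02 -1.0000e-02  1.5337e+02] shift(now axes) [-6.000e-04  6.000e-04 -6.268e-01] turn [-0.012 -0.001 -0.   ] shift(target axes) [-0.0008  0.0017 -0.6268]
pos [0.2574 0.5135 0.2293] [-1.7990e+02 -1.0000e-02  1.5337e+02] shift(now axes) [-0.9273 -0.8324 -0.6255] turn [-0.012 -0.001 -0.   ] shift(target axes) [-0.9274 -0.8313 -0.6268]
908 [0.52151003 0.08956198] ((522.3021850585938, 74.69181823730469), (120.71763610839844, 212.4319610595703), 1.440748691558838)
........................................................................
........................................................................
........................................................................
........................................................................
........................................................................
........................................................................
.........#############..................................................
.........##########################.....................................
........##########
[... 884 characters left out ...]
.#################............................
........................................................................
........................................................................
........................................................................
........................................................................
........................................................................
........................................................................
........................................................................
clock: 1.35
tool_pos: [0.2577, 0.5139, 0.4776]
ee_rot: [-179.9, -0.0, 149.1]
wrist_force: [0.1, 0.3, -0.3]
grip_width: 0.0639
grasp_force: 0.0
```

Run:
```python
from h import *
go(0.558,-0.216,0.48,149.1)
```

```text
pos [0.2577 0.5139 0.4776] [-179.93   -0.    149.13] shift(now axes) [-1.5807 -1.181  -0.0045] turn [-0.008 -0.     0.004] shift(target axes) [-1.5814 -1.1801 -0.0059]
```

```bash
python3 -m crank '[[[-0.1,-0.075,0],[0,0,0],0.5],[[-0.1,-0.075,0],[0,0,0],0.5],[[-0.1,-0.075,0],[0,0,0],0.5],[[-0.1,-0.075,0],[0,0,0],0.5],[[-0.1,-0.075,0],[0,0,0],0.5],[[-0.1,-0.075,0],[0,0,0],0.5],[[-0.1,-0.075,0],[0,0,0],0.5],[[-0.1,-0.075,0],[0,0,0],0.5],[[-0.1,-0.075,0],[0,0,0],0.5],[[-0.1,-0.075,0],[0,0,0],0.5]]'
python3 - <<'E'
from h import *
go(0.558,-0.216,0.30,182.5)
E
```

```text
clock: 2.6
tool_pos: [0.4464, 0.0495, 0.4779]
ee_rot: [-180.0, -0.0, 149.1]
wrist_force: [0.3, 0.5, -0.7]
grip_width: 0.0642
grasp_force: 0.0
pos [0.4464 0.0495 0.4779] [-1.8000e+02 -3.0000e-02  1.4911e+02] shift(now axes) [-0.5804 -0.4265  0.4444] turn [ 1.000e-03 -4.000e-03 -3.885e+00] shift(target axes) [-0.2497 -0.6754  0.4447]
```

```bash
python3 -m crank '[[[0,0,0],[0,0,-0.97],0.5],[[0,0,0],[0,0,-0.97],0.5],[[0,0,0],[0,0,-0.97],0.5],[[0,0,0],[0,0,-0.97],0.5],[[-0.0416,-0.1126,0.06],[0,0,0],0.5],[[-0.0416,-0.1126,0.06],[0,0,0],0.5],[[-0.0416,-0.1126,0.06],[0,0,0],0.5],[[-0.0416,-0.1126,0.06],[0,0,0],0.5],[[-0.0416,-0.1126,0.06],[0,0,0],0.5],[[-0.0416,-0.1126,0.06],[0,0,0],0.5]]'
python3 - <<'E'
from m import *
go(0.558,-0.216,0.06,182.5)
im,d=read_camera("scene"); cv2.imwrite("pics/s1.png",cv2.resize(im[100:260,160:340],None,fx=4,fy=3.7)[:,:,::-1])
E
```

```text
clock: 3.85
tool_pos: [0.5576, -0.2159, 0.3329]
ee_rot: [180.0, -0.0, -177.5]
wrist_force: [0.9, 1.1, 1.2]
grip_width: 0.0639
grasp_force: 0.0
pos [ 0.5576 -0.2159  0.3329] [ 1.7996e+02 -4.0000e-02 -1.7754e+02] shift(now axes) [-0.0014 -0.0009  0.6823] turn [ 0.005 -0.005 -0.005] shift(target axes) [-9.000e-04 -4.000e-04  6.823e-01]
```

View pics/s1.png

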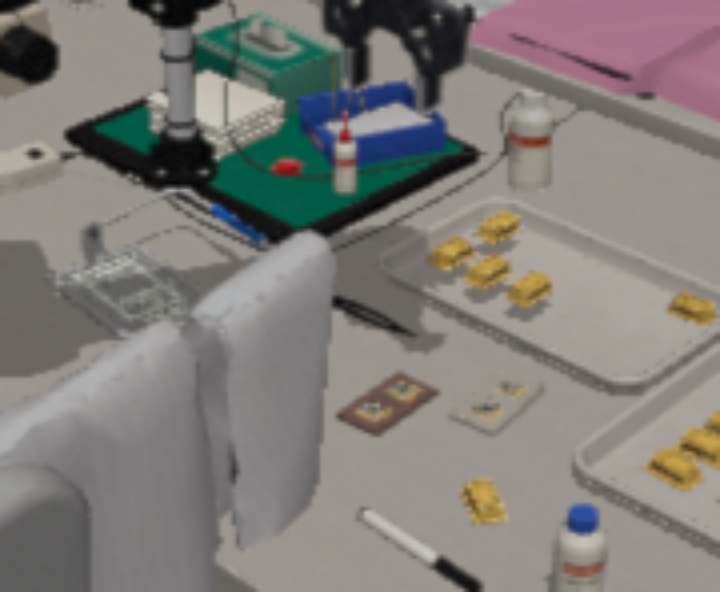

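The picture shows the open fingers well above the brown board (390,400) and clear of the smock. I'll descend and grip.

```bash
python3 -m crank '[[[0,0,0.12],[0,0,0],0.5],[[0,0,0.12],[0,0,0],0.5],[[0,0,0.12],[0,0,0],0.5],[[0,0,0.12],[0,0,0],0.5],[[0,0,0.1],[0,0,0],0.5],[[0,0,0.1],[0,0,0],0.5],[[0,0,0.06],[0,0,0],0.5],[[0,0,0.02],[0,0,0],0.5],[[0,0,0.02],[0,0,0],0.5],[[0,0,0],[0,0,0],0.5]]'
python3 -m crank '[[[0,0,0],[0,0,0],0.1],[[0,0,0],[0,0,0],-0.1],[[0,0,0],[0,0,0],-0.3],[[0,0,0],[0,0,0],-0.3],[[0,0,0],[0,0,0],-0.3],[[0,0,0],[0,0,0],-0.3],[[0,0,0],[0,0,0],-0.3],[[0,0,0],[0,0,0],-0.3],[[0,0,0],[0,0,0],-0.3],[[0,0,0],[0,0,0],-0.3]]' 30
```

```text
clock: 5.15
tool_pos: [0.558, -0.2147, 0.0225]
ee_rot: [-180.0, 0.0, -177.6]
wrist_force: [-0.4, -0.4, 0.5]
grip_width: 0.064
grasp_force: 0.0
clock: 6.4
tool_pos: [0.5578, -0.2146, 0.0221]
ee_rot: [180.0, 0.0, -177.6]
wrist_force: [-0.4, 0.1, -0.2]
grip_width: 0.0301
grasp_force: 0.0
```

```bash
python3 -m crank '[[[0,0,0],[0,0,0],0.5],[[0,0,0],[0,0,0],0.5],[[0,0,0],[0,0,0],0.5],[[0,0,0],[0,0,0],0.5],[[0,0,0],[0,0,0],0.5],[[0,0,0.01],[0,0,0],0.5],[[0,0,0.009],[0,0,0],0.5],[[0,0,0],[0,0,0],0.1],[[0,0,0],[0,0,0],0.0],[[0,0,0],[0,0,0],-0.2]]'
python3 -m crank '[[[0,0,0],[0,0,0],-0.2],[[0,0,0],[0,0,0],-0.2],[[0,0,0],[0,0,0],-0.2],[[0,0,0],[0,0,0],-0.2],[[0,0,0],[0,0,0],-0.2],[[0,0,0],[0,0,0],-0.2],[[0,0,0],[0,0,0],-0.2],[[0,0,0],[0,0,0],-0.2],[[0,0,0],[0,0,0],-0.2],[[0,0,0],[0,0,0],-0.2]]' 30
```

```text
clock: 7.65
tool_pos: [0.558, -0.2147, 0.0146]
ee_rot: [-180.0, 0.0, -177.6]
wrist_force: [0.0, -0.1, -0.1]
grip_width: 0.034
grasp_force: 0.0
clock: 8.9
tool_pos: [0.5578, -0.2147, 0.0145]
ee_rot: [180.0, 0.0, -177.6]
wrist_force: [0.2, -0.0, -0.6]
grip_width: 0.0343
grasp_force: 0.0
```

Run:
```python
from m import *
im,d=read_camera("scene"); cv2.imwrite("pics/s2.png",cv2.resize(im[130:250,200:320],None,fx=5,fy=5,interpolation=cv2.INTER_CUBIC)[:,:,::-1])
print(proj("scene",[[.558,-.2147,.0145]]))
```

```text
[[256.23487974 206.00691125]]
```

View pics/s2.png

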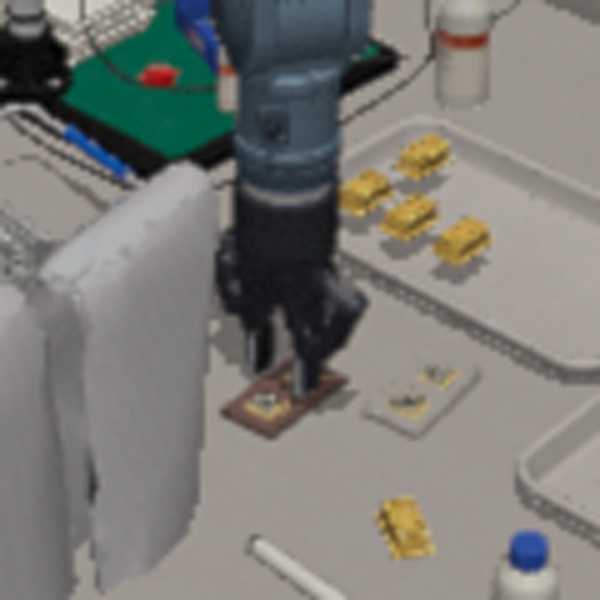

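Fingers closed just above the slab, between the modules, so the tips are still too high. I'll reopen and go lower.

```bash
python3 -m crank '[[[0,0,0],[0,0,0],0.5],[[0,0,0],[0,0,0],0.5],[[0,0,0],[0,0,0],0.5],[[0,0,0],[0,0,0],0.5],[[0,0,0],[0,0,0],0.5],[[0,0,0],[0,0,0],0.5],[[0,0,0.005],[0,0,0],0.5],[[0,0,0.005],[0,0,0],0.5],[[0,0,0.005],[0,0,0],0.5],[[0,0,0],[0,0,0],0.5]]'
python3 -m crank '[[[0,0,0],[0,0,0],0.1],[[0,0,0],[0,0,0],0],[[0,0,0],[0,0,0],-0.1],[[0,0,0],[0,0,0],-0.1],[[0,0,0],[0,0,0],-0.1],[[0,0,0],[0,0,0],-0.1],[[0,0,0],[0,0,0],-0.1],[[0,0,0],[0,0,0],-0.1],[[0,0,0],[0,0,0],-0.1],[[0,0,0],[0,0,0],-0.1]]' 30
```

```text
clock: 10.2
tool_pos: [0.5576, -0.2145, 0.0082]
ee_rot: [180.0, -0.0, -177.6]
wrist_force: [0.2, -0.6, -0.5]
grip_width: 0.064
grasp_force: 0.0
clock: 11.45
tool_pos: [0.5578, -0.2147, 0.0085]
ee_rot: [180.0, 0.0, -177.6]
wrist_force: [0.3, -0.3, -0.3]
grip_width: 0.0385
grasp_force: 0.0
```

Run:
```python
from m import *
im,d=read_camera("scene"); cv2.imwrite("pics/s3.png",cv2.resize(im[180:230,225:285],None,fx=10,fy=10,interpolation=cv2.INTER_CUBIC)[:,:,::-1])
P=cloud("scene",d); g=im.astype(int).sum(-1)
m=(g<130)&(abs(P[...,0]-.558)<.06)&(abs(P[...,1]+.215)<.09)&(P[...,2]<.06)
v,u=np.nonzero(m); o=np.argsort(-v)[:25]
for i in o: print(u[i],v[i],P[v[i],u[i]].round(3))
```

```text
261 209 [ 0.553 -0.243  0.019]
262 209 [ 0.557 -0.244  0.017]
261 208 [ 0.557 -0.239  0.019]
263 208 [ 0.557 -0.248  0.024]
262 208 [ 0.552 -0.249  0.027]
261 207 [ 0.55  -0.245  0.03 ]
262 207 [ 0.549 -0.25   0.034]
263 207 [ 0.561 -0.245  0.025]
264 207 [ 0.559 -0.251  0.029]
264 206 [ 0.564 -0.247  0.028]
262 206 [ 0.551 -0.248  0.036]
261 206 [ 0.553 -0.242  0.032]
263 206 [ 0.564 -0.242  0.026]
251 205 [ 0.548 -0.198  0.016]
261 205 [ 0.555 -0.241  0.035]
262 205 [ 0.553 -0.247  0.039]
263 205 [ 0.558 -0.247  0.036]
262 204 [ 0.554 -0.246  0.043]
264 204 [ 0.564 -0.247  0.038]
252 204 [ 0.557 -0.195  0.014]
263 204 [ 0.559 -0.246  0.04 ]
251 204 [ 0.548 -0.198  0.021]
261 204 [ 0.552 -0.243  0.042]
253 203 [ 0.565 -0.192  0.013]
261 203 [ 0.55  -0.245  0.049]
```

View pics/s3.png

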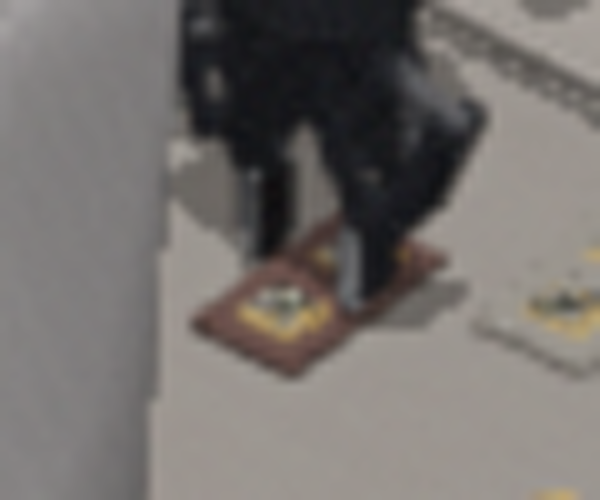

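The fingertips read z≈0.015 in depth while the TCP reads 0.0085, so the real tips stand about 7 mm higher than the TCP. I'll go lower in small steps and watch the force.

```bash
python3 -m crank '[[[0,0,0],[0,0,0],0.45],[[0,0,0],[0,0,0],0.45],[[0,0,0],[0,0,0],0.45],[[0,0,0],[0,0,0],0.45],[[0,0,0],[0,0,0],0.45],[[0,0,0.007],[0,0,0],0.45],[[0,0,0.007],[0,0,0],0.45],[[0,0,0.007],[0,0,0],0.45],[[0,0,0.007],[0,0,0],0.45],[[0,0,0],[0,0,0],0.45]]'
python3 -m crank '[[[0,0,0.005],[0,0,0],0.3],[[0,0,0],[0,0,0],0.2],[[0,0,0],[0,0,0],0.1],[[0,0,0],[0,0,0],0.05],[[0,0,0],[0,0,0],0.05],[[0,0,0],[0,0,0],0.05],[[0,0,0],[0,0,0],0.05],[[0,0,0],[0,0,0],0.05],[[0,0,0],[0,0,0],0.05],[[0,0,0],[0,0,0],0.05]]' 30
```

```text
clock: 12.75
tool_pos: [0.5576, -0.2145, -0.0031]
ee_rot: [180.0, -0.0, -177.6]
wrist_force: [-0.1, 0.6, 0.2]
grip_width: 0.0621
grasp_force: 0.0
clock: 14.0
tool_pos: [0.5586, -0.215, -0.0037]
ee_rot: [-180.0, 0.1, -177.6]
wrist_force: [-0.7, -0.0, 5.5]
grip_width: 0.0483
grasp_force: 34.0
```

```bash
python3 -m crank '[[[0,0,-0.01],[0,0,0],0.05],[[0,0,-0.04],[0,0,0],0.05],[[0,0,-0.08],[0,0,0],0.05],[[0,0,-0.08],[0,0,0],0.05],[[0,0,-0.08],[0,0,0],0.05],[[0,0,-0.03],[0,0,0],0.05],[[0,0,0],[0,0,0],0.05],[[0,0,0],[0,0,0],0.05],[[0,0,0],[0,0,0],0.05],[[0,0,0],[0,0,0],0.05]]' 30
python3 - <<'E'
from m import *
im,d=read_camera("scene"); H=hsv(im).astype(int);h,s,v=H[...,0],H[...,1],H[...,2]
S=readout.get_state(); p=S["tool_pos"]; print(p,S["ee_rot"],S["grip_width"])
c=proj("scene",[p+[0,0,.008]])[0]; print(c)
u,w=int(c[0]),int(c[1])
print(blob("scene",im,(s>60)&((h<20)|(h>165)),(u-25,w-20,u+25,w+25),p[2]+.008))
cv2.imwrite("pics/s4.png",cv2.resize(im[w-30:w+30,u-40:u+40],None,fx=9,fy=9,interpolation=cv2.INTER_CUBIC)[:,:,::-1])
E
```

```text
clock: 15.25
tool_pos: [0.5572, -0.2144, 0.1223]
ee_rot: [179.9, -0.1, -177.6]
wrist_force: [-0.3, -0.1, -0.1]
grip_width: 0.0479
grasp_force: 31.1
[ 0.55742286 -0.21446931  0.12253575] [ 1.79956196e+02 -6.32937371e-02 -1.77585168e+02] 0.047814442637110266
[256.59268165 179.85675644]
{'c': array([ 0.5404, -0.2125]), 'ang': np.float64(26.5), 'len': array([0.078, 0.049]), 'n': 115, 'uv': (np.float64(252.9), np.float64(181.7)), 'rect': array([ 552.9, -215.4,   54.7,   84.4,   89.3])}
```

View pics/s4.png

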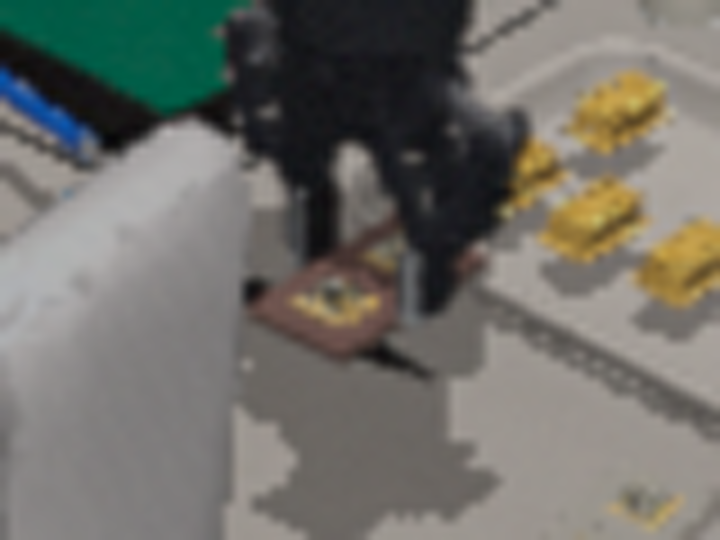

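Board held level between the modules; in the crop its corners are at (250,302), (345,355) and (485,262). I'll work out the offset in the grip and the move to the nest.

Run:
```python
from h import *
c=np.array([[250,302],[345,355],[485,262]])/9+[216,149]-[.4,.4]
for z in(.1275,.1305): 
    q=plane("scene",c,z)[:,:2]; print(z,q.round(4),"centre from diag",((q[0]+q[1])/2+[.046,.002]).round(4), "diag b->far?",np.linalg.norm(q[1]-q[2]).round(4))
C=np.array([.515,.069]);a=np.radians(-8.2);n=C+.036*np.array([-np.sin(a),np.cos(a)]);print("nest",n, C-.055*np.array([-np.sin(a),np.cos(a)]))
go(n[0],n[1],.12,-98.2)
```

```text
0.1275 [[ 0.5182 -0.188 ]
 [ 0.5179 -0.2387]
 [ 0.6024 -0.2352]] centre from diag [ 0.564  -0.2114] diag b->far? 0.0846
0.1305 [[ 0.5151 -0.191 ]
 [ 0.5148 -0.2415]
 [ 0.599  -0.238 ]] centre from diag [ 0.5609 -0.2143] diag b->far? 0.0843
nest [0.52013464 0.10463194] [0.50715541 0.01456231]
pos [ 0.5574 -0.2145  0.1225] [ 1.7996e+02 -6.0000e-02 -1.7759e+02] shift(now axes) [0.0595 0.801  0.007 ] turn [ 9.000e-03 -3.000e-03 -9.237e+00] shift(target axes) [-0.7763  0.2061  0.0063]
```

Run:
```python
from m import *
I=np.mean([read_camera("top")[0].astype(float) for _ in range(4)],0); np.save("avg.npy",I)
I0=np.load("top0.npz")["im"].astype(float)
for nm,J in(("now",I),("start",I0)):
    g=J.mean(-1).astype(np.float32); a=np.radians(-8.2)
    # resample on local grid at z=.026, 3mm
    xs=np.arange(63,-64,-3); ys=np.arange(110,-111,-3); X,Y=np.meshgrid(xs,ys,indexing='ij')
    W=np.stack([.515+(X*np.cos(a)-Y*np.sin(a))/1e3,.069+(X*np.sin(a)+Y*np.cos(a))/1e3,np.full(X.shape,.024)],-1).reshape(-1,3)
    uv=proj("top",W).astype(np.float32).reshape(*X.shape,2); G=cv2.remap(g,uv[...,0],uv[...,1],cv2.INTER_CUBIC)
    print(nm,G.min(),G.max())
    if nm=="start":
        for i,x in enumerate(xs): print('%4d '%x+''.join(" .:-=+*#%@"[int(np.clip((q-100)/15.5,0,9))] for q in G[i]))
```

```text
now 32.183243 243.87073
start 28.401024 234.66272
  63 .:---------=----------------------------------------------::----=:   -.:--
  60 -:------------::----::::-----:::::----::.:-----:.:--=---:...-----:   =----
  57 -::--:-==-::::.:---:::::----::...:==-:.  :-=--:...-=+=--:  .-=--::   ++=--
  54 =-:-=-=++-:::::-==-:::--===-::.:-=++-::::=++=--::-=+++-----=++=---:  -+=--
  51 :--=++==+-----=+==-----=+==----=++==-:-==++==----=++==---===+==--=-  -+---
  48 .---=-:---::::-=---::--==:--:::-=--::::--==---:::-=---:.::-==-:-:--  :+=--
  45 .--:=: .:::..:--:::::--==::::-::--:.:::---=::::::--::-.:-:-==-::-=-. .+---
  42 ::--+: .::--:-=-:-:-=----:--===::::-==--------=-:-::-=--=---==-:-==.  -::-
  39 -:--+= :-------:--::--:.::------:::---:::-:----::::--==-=-::-==----. .:..-
  36 -:.-+=::---=-:.:=-::-==:::-====----:.::--=-----------=-----:--===--. ::..-
  33 =: :==---+*+-. .++===++++==+*+++++=:.:=+++++=---===---:::-----===-:  ==::-
  30 +-.:=:--=+#*-. .+#**********##=+#*+-::=****+--::-=-.:-:::---:.-=--:  -+-:-
  27 +=::=::=*+==:..:=**++===+++=-=:-++=-::-==*#=---...:.-=-----:. .-==:  :+---
  24 =-..=
[... 1689 characters left out ...]
----:..:-:--=-::::--:::-::-==---:.:::---..:==-::::::----++::
 -42 -=:.-::-:   :=-:::...:-=-::...:----..:::-=-:::::--::--. .-=--::::-==-=+*-:
 -45 -=-.-:.-.   -==::...:-+=::. ..-=--:..::==--::--=++-:::::-==------=++--+*=:
 -48 ---:=-:::..:==--::.:==++-:..--=+=--:-==+=--:--=+++=----=++=-----=+++--=*+-
 -51 ---=+=----==+=-----=++==----=+++----=+++=-----=+=+=---=++===----=+=----==-
 -54 -----=----===-------=---::-:==--::::-==-::::::==--::::-==-::::::==:::.-::-
 -57 ---::-:::---=::::---=-.:::----:::.::---:.::---=-.:::----=-::------::::---=
 -60 ----:---------:-------:-----=-:----=-------=--------==-----=====----------
 -63 ----==-----------------==---------------==-------==---------==------------
```

```bash
python3 -m crank '[[[0,0,0],[0,0,-0.924],0.05],[[0,0,0],[0,0,-0.924],0.05],[[0,0,0],[0,0,-0.924],0.05],[[0,0,0],[0,0,-0.924],0.05],[[0,0,0],[0,0,-0.924],0.05],[[0,0,0],[0,0,-0.924],0.05],[[0,0,0],[0,0,-0.924],0.05],[[0,0,0],[0,0,-0.924],0.05],[[0,0,0],[0,0,-0.924],0.05],[[0,0,0],[0,0,-0.924],0.05]]'
python3 - <<'E'
from h import *
go(.5208,.1034,.08,-98.2)
E
```

```text
clock: 16.75
tool_pos: [0.5579, -0.2147, 0.1234]
ee_rot: [-180.0, 0.0, -97.9]
wrist_force: [-0.3, -1.3, -1.0]
grip_width: 0.048
grasp_force: 31.1
pos [ 0.5579 -0.2147  0.1234] [-179.99    0.    -97.91] shift(now axes) [-0.7749  0.2014  0.1084] turn [-0.002  0.     0.034] shift(target axes) [-0.7739  0.2053  0.1084]
```

```bash
python3 -m crank '[[[-0.08,0.02,0],[0,0,0.034],0.05],[[-0.1,0.0266,0],[0,0,0],0.05],[[-0.1,0.0266,0],[0,0,0],0.05],[[-0.1,0.0266,0],[0,0,0],0.05],[[-0.1,0.0266,0],[0,0,0],0.05],[[-0.1,0.0266,0],[0,0,0],0.05],[[-0.1,0.0266,0.05],[0,0,0],0.05],[[-0.094,0.0257,0.058],[0,0,0],0.05],[[0,0,0],[0,0,0],0.05],[[0,0,0],[0,0,0],0.05]]'
python3 - <<'E'
from m import *
go(.5208,.1034,.016,-98.2)
im,d=read_camera("scene"); u,w=proj("scene",[.521,.103,.09])[0].astype(int)
cv2.imwrite("pics/s5.png",cv2.resize(im[w-28:w+32,u-40:u+40],None,fx=9,fy=9,interpolation=cv2.INTER_CUBIC)[:,:,::-1]); print(u,w)
E
```

```text
clock: 18.0
tool_pos: [0.5224, 0.1034, 0.0804]
ee_rot: [-180.0, -0.0, -98.4]
wrist_force: [0.4, -0.3, -0.9]
grip_width: 0.0481
grasp_force: 31.2
pos [0.5224 0.1034 0.0804] [-1.7996e+02 -2.0000e-02 -9.8450e+01] shift(now axes) [0.0005 0.004  0.1611] turn [-0.005 -0.002 -0.029] shift(target axes) [0.0005 0.0039 0.1611]
190 160
```

```bash
python3 -m crank '[[[0,0.004,0.03],[0,0,-0.029],0.05],[[0,0,0.04],[0,0,0],0.05],[[0,0,0.03],[0,0,0],0.05],[[0,0,0.02],[0,0,0],0.05],[[0,0,0.01],[0,0,0],0.05],[[0,0,0.01],[0,0,0],0.05],[[0,0,0.01],[0,0,0],0.05],[[0,0,0.008],[0,0,0],0.05],[[0,0,0],[0,0,0],0.05],[[0,0,0],[0,0,0],0.05]]'
```

```text
clock: 19.3
tool_pos: [0.5205, 0.1039, 0.017]
ee_rot: [-180.0, 0.0, -98.2]
wrist_force: [0.3, -0.2, -0.6]
grip_width: 0.048
grasp_force: 31.2
```

```bash
python3 -m crank '[[[0,0,0.0035],[0,0,0],0.05],[[0,0,0.0035],[0,0,0],0.05],[[0,0,0],[0,0,0],0.05],[[0,0,0],[0,0,0],0.05],[[0,0,0],[0,0,0],0.05],[[0,0,0],[0,0,0],0.05],[[0,0,0],[0,0,0],0.05],[[0,0,0],[0,0,0],0.05],[[0,0,0],[0,0,0],0.05],[[0,0,0],[0,0,0],0.05]]'
python3 - <<'E'
from m import *
im,d=read_camera("scene"); u,w=proj("scene",[.521,.103,.02])[0].astype(int)
cv2.imwrite("pics/s6.png",cv2.resize(im[w-28:w+32,u-40:u+40],None,fx=9,fy=9,interpolation=cv2.INTER_CUBIC)[:,:,::-1]); print(u,w)
E
```

```text
clock: 20.55
tool_pos: [0.5206, 0.1039, 0.0142]
ee_rot: [-180.0, 0.0, -98.2]
wrist_force: [0.2, -0.2, 2.3]
grip_width: 0.0478
grasp_force: 31.5
191 175
```

View pics/s6.png

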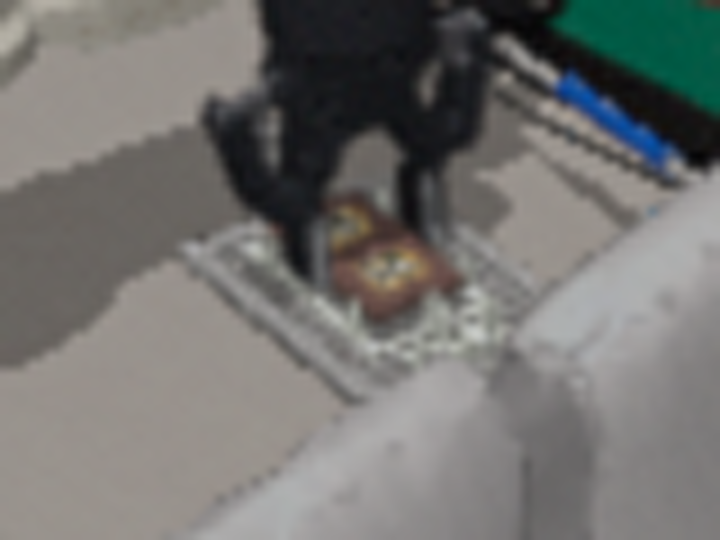

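Board sits in the large nest with the pins around it, around crop (390,265). Releasing and rising.

```bash
python3 -m crank '[[[0,0,0],[0,0,0],0.2],[[0,0,0],[0,0,0],0.3],[[0,0,0],[0,0,0],0.35],[[0,0,0],[0,0,0],0.35],[[0,0,-0.04],[0,0,0],0.35],[[0,0,-0.08],[0,0,0],0.35],[[0,0,-0.14],[0,0,0],0.35],[[0,0,-0.14],[0,0,0],0.35],[[0,0,-0.14],[0,0,0],0.2],[[0,0,-0.14],[0,0,0],0]]'
python3 - <<'E'
from h import *
go(.506,-.3755,.32,-126.5)
E
```

```text
clock: 21.85
tool_pos: [0.5201, 0.1038, 0.288]
ee_rot: [-180.0, 0.0, -98.2]
wrist_force: [1.1, -0.0, -0.3]
grip_width: 0.0429
grasp_force: 0.0
pos [0.5201 0.1038 0.288 ] [-1.7997e+02  1.0000e-02 -9.8210e+01] shift(now axes) [ 1.1911 -0.1362 -0.08  ] turn [-3.000e-03  2.000e-03  3.291e+00] shift(target axes) [ 0.9843 -0.6844 -0.0799]
```

```bash
python3 -m crank '[[[0.119,-0.0136,-0.03],[0,0,0],0],[[0.119,-0.0136,-0.03],[0,0,0],0],[[0.119,-0.0136,-0.02],[0,0,0],0],[[0.119,-0.0136,0],[0,0,0],0],[[0.119,-0.0136,0],[0,0,0],0],[[0.119,-0.0136,0],[0,0,0],0],[[0.119,-0.0136,0],[0,0,0],0],[[0.119,-0.0136,0],[0,0,0],0],[[0.119,-0.0136,0],[0,0,0],0],[[0.119,-0.0136,0],[0,0,0],0]]'
python3 - <<'E'
from m import *
go(.506,-.3755,.06,-126.5)
# verify board in nest, top view, and package still
for n,b in(("top",dict(brown=(155,160,215,215),gold=(280,185,305,208))),):
    im,d=read_camera(n);H=hsv(im).astype(int);h,s,v=H[...,0],H[...,1],H[...,2]
    print(blob(n,im,(s>60)&((h<20)|(h>165)),b["brown"],.023))
im,d=read_camera("scene");H=hsv(im).astype(int);h,s,v=H[...,0],H[...,1],H[...,2]
print(blob("scene",im,(s>120)&(h>12)&(h<32)&(v>90),(268,222,292,246),.008))
print(blob("scene",im,(s>60)&((h<20)|(h>165)),(165,150,215,200),.023))
E
```

```text
clock: 23.1
tool_pos: [0.506, -0.3765, 0.318]
ee_rot: [-180.0, 0.0, -98.2]
wrist_force: [-0.3, -0.7, 0.3]
grip_width: 0.0428
grasp_force: 0.0
pos [ 0.506  -0.3765  0.318 ] [-1.7999e+02  1.0000e-02 -9.8220e+01] shift(now axes) [-2.40e-03  5.00e-04  6.45e-01] turn [-1.000e-03  2.000e-03  3.291e+00] shift(target axes) [-0.0021  0.0015  0.645 ]
{'c': array([0.5215, 0.1059]), 'ang': np.float64(80.5), 'len': array([0.093, 0.053]), 'n': 188, 'uv': (np.float64(175.4), np.float64(191.2)), 'rect': array([521.3, 104.5,  89. ,  48. ,  81.4])}
{'c': array([ 0.5031, -0.3768]), 'ang': np.float64(49.4), 'len': array([0.054, 0.026]), 'n': 78, 'uv': (np.float64(280.3), np.float64(235.0)), 'rect': array([ 501.9, -376.9,   55.8,   26.8,   52.6])}
{'c': array([0.5168, 0.0998]), 'ang': np.float64(84.2), 'len': array([0.087, 0.05 ]), 'n': 107, 'uv': (np.float64(191.3), np.float64(175.3)), 'rect': array([518.4, 102.6,  87.4,  44.9,  81.9])}
```

```bash
python3 -m crank '[[[-0.0024,0,0.1],[0,0,0.8075],0],[[0,0,0.12],[0,0,0.8075],0],[[0,0,0.12],[0,0,0.8075],0],[[0,0,0.12],[0,0,0.8075],0],[[0,0,0.12],[0,0,0],0],[[0,0,0.1],[0,0,0],0],[[0,0,0.05],[0,0,0],0],[[0,0,0.03],[0,0,0],0],[[0,0,0.02],[0,0,0],0],[[0,0,0.005],[0,0,0],0]]'
python3 -m crank '[[[0,0,0],[0,0,0],-0.2],[[0,0,0],[0,0,0],-0.3],[[0,0,0],[0,0,0],-0.4],[[0,0,0],[0,0,0],-0.5],[[0,0,0],[0,0,0],-0.55],[[0,0,0],[0,0,0],-0.55],[[0,0,0],[0,0,0],-0.55],[[0,0,0],[0,0,0],-0.55],[[0,0,0],[0,0,0],-0.55],[[0,0,0],[0,0,0],-0.55]]' 30
```

```text
clock: 24.45
tool_pos: [0.5067, -0.3742, 0.0044]
ee_rot: [-180.0, 0.0, -126.0]
wrist_force: [-0.5, 0.6, 0.1]
grip_width: 0.0431
grasp_force: 0.0
clock: 25.7
tool_pos: [0.5068, -0.3745, 0.0047]
ee_rot: [-179.9, -0.0, -126.0]
wrist_force: [-0.4, -0.2, 5.8]
grip_width: 0.0224
grasp_force: 29.8
```

```bash
python3 -m crank '[[[0,0,-0.005],[0,0,0],-0.55],[[0,0,-0.02],[0,0,0],-0.55],[[0,0,-0.08],[0,0,0],-0.55],[[0,0,-0.08],[0,0,0],-0.55],[[0,0,-0.08],[0,0,0],-0.55],[[0,0,-0.1],[0,0,0],-0.55],[[0,0,-0.1],[0,0,0],-0.55],[[0,0,-0.1],[0,0,0],-0.55],[[0,0,-0.1],[0,0,0],-0.55],[[0,0,-0.1],[0,0,0],-0.55]]' 30
python3 - <<'E'
from m import *
S=readout.get_state(); p=S["tool_pos"]; print(S["grip_width"])
for n in("scene","top"):
    im,d=read_camera(n);H=hsv(im).astype(int);h,s,v=H[...,0],H[...,1],H[...,2]
    u,w=proj(n,[p+[0,0,0.003]])[0].astype(int); P=cloud(n,d)
    m=(s>120)&(h>12)&(h<32)&(v>60); B=(u-14,w-14,u+14,w+14)
    print(n,(u,w),blob(n,im,m,B,p[2]+.004))
    if n=="scene":
        k=P[w-14:w+14,u-14:u+14][m[w-14:w+14,u-14:u+14]]; k=k[abs(k[:,2]-p[2])<.04]; print(len(k),k.mean(0),k[:,2].min(),k[:,2].max(),p)
        cv2.imwrite("pics/s7.png",cv2.resize(im[w-30:w+30,u-40:u+40],None,fx=9,fy=9,interpolation=cv2.INTER_CUBIC)[:,:,::-1])
go(.5079,.0135,.32,-98.2)
E
```

```text
clock: 26.95
tool_pos: [0.5061, -0.3738, 0.3116]
ee_rot: [180.0, 0.0, -126.0]
wrist_force: [0.3, -0.1, 0.0]
grip_width: 0.0225
grasp_force: 29.2
0.022509500233403295
scene (np.int64(284), np.int64(157)) {'c': array([ 0.4964, -0.3829]), 'ang': np.float64(33.4), 'len': array([0.067, 0.025]), 'n': 92, 'uv': (np.float64(285.2), np.float64(159.1)), 'rect': array([ 496.5, -381.7,   69. ,   29.5,   40.3])}
81 [ 0.49628598 -0.38423204  0.3179586 ] 0.3075302229687433 0.32580332670433076 [ 0.50606431 -0.37377495  0.31160614]
top (np.int64(299), np.int64(190)) None
pos [ 0.5076 -0.3752  0.3155] [-1.7952e+02 -5.0000e-02 -1.2597e+02] shift(now axes) [-0.7868  0.5701 -0.0166] turn [-0.053 -0.019 -3.232] shift(target axes) [-0.9619  0.1379 -0.0112]
```

View pics/s7.png

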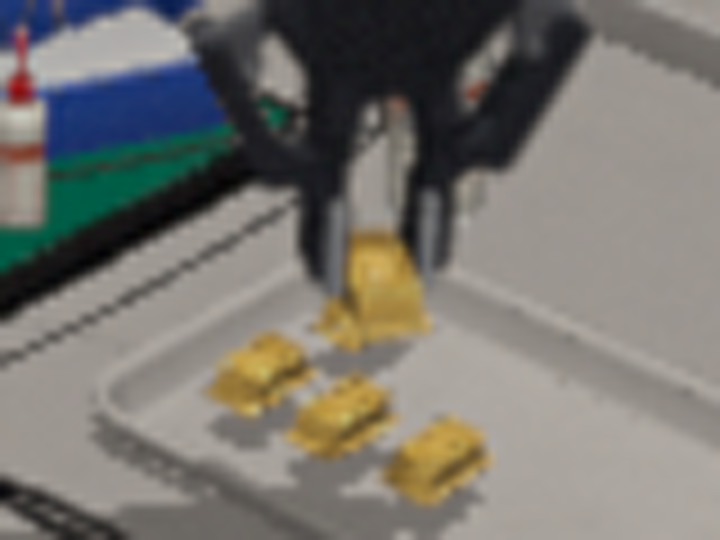

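The package is held between the pads, seen nearly end-on at about (375,290), with flange corners at about (318,330), (355,347) and (430,330). I'll check level by projecting the expected corners.

Run:
```python
from h import *
S=readout.get_state();p=S["tool_pos"];a=np.radians(54);A=np.array([np.cos(a),np.sin(a)]);N=np.array([-A[1],A[0]])
for off in(-.005,0,.005):
  out=[]
  for s,t in((-.024,.014),(-.024,-.014),(.024,-.014),(.024,.014)):
    q=np.r_[p[:2]+A*(s+off)+N*t,p[2]-.0047]; out.append(((proj("scene",[q])[0]-[244,127])*9+4).round(0))
  print(off,np.array(out).tolist())
  t=[((proj("scene",[np.r_[p[:2]+A*(s+off)+N*t,p[2]+.0103]])[0]-[244,127])*9+4).round(0).tolist() for s,t in((-.02,.012),(-.02,-.012),(.02,-.012),(.02,.012))]; print("  top",t)
```

```text
-0.005 [[359.0, 333.0], [441.0, 325.0], [405.0, 251.0], [324.0, 258.0]]
  top [[364.0, 287.0], [435.0, 281.0], [404.0, 219.0], [335.0, 225.0]]
0 [[355.0, 325.0], [437.0, 317.0], [401.0, 243.0], [321.0, 251.0]]
  top [[360.0, 279.0], [431.0, 273.0], [401.0, 211.0], [331.0, 218.0]]
0.005 [[351.0, 317.0], [434.0, 310.0], [397.0, 236.0], [317.0, 243.0]]
  top [[356.0, 271.0], [427.0, 265.0], [397.0, 204.0], [328.0, 210.0]]
```

```bash
python3 -m crank '[[[0,0,0],[0,0,-0.808],-0.55],[[0,0,0],[0,0,-0.808],-0.55],[[0,0,0],[0,0,-0.808],-0.55],[[0,0,0],[0,0,-0.808],-0.55],[[-0.12,0.0172,0],[0,0,0],-0.55],[[-0.12,0.0172,0],[0,0,0],-0.55],[[-0.12,0.0172,0],[0,0,0],-0.55],[[-0.12,0.0172,0],[0,0,0],-0.55],[[-0.12,0.0172,0],[0,0,0],-0.55],[[-0.12,0.0172,0],[0,0,0],-0.55]]'
python3 -m crank '[[[-0.12,0.0172,0],[0,0,0],-0.55],[[-0.12,0.0172,0.05],[0,0,0],-0.55],[[0,0,0.12],[0,0,0],-0.55],[[0,0,0.12],[0,0,0],-0.55],[[0,0,0],[0,0,0],-0.55],[[0,0,0],[0,0,0],-0.55],[[0,0,0],[0,0,0],-0.55],[[0,0,0],[0,0,0],-0.55],[[0,0,0],[0,0,0],-0.55],[[0,0,0],[0,0,0],-0.55]]'
python3 - <<'E'
from m import *
S=readout.get_state(); p=S["tool_pos"]; print(p,S["ee_rot"])
im,d=read_camera("scene");H=hsv(im).astype(int);h,s,v=H[...,0],H[...,1],H[...,2]
u,w=proj("scene",[p])[0].astype(int); m=(s>100)&(h>12)&(h<32)&(v>50)
for r in range(w-14,w+14): print(r,''.join('#' if m[r,c] else ('k' if v[r,c]<70 else '.') for c in range(u-18,u+18)))
print(u,w)
t=S["ee_rot"][2]+180; a=np.radians(t);A=np.array([np.cos(a),np.sin(a)]);N=np.array([-A[1],A[0]]);b=np.r_[-.0025,-.002]
for z,L,Wd in((-.0047,.024,.014),(.0103,.02,.012)):
    print([(proj("scene",[np.r_[p[:2]+b+A*i*L+N*j*Wd,p[2]+z]])[0]-[u-18,0]).round(1).tolist() for i,j in((-1,1),(-1,-1),(1,-1),(1,1))])
go(.5079,.0135,.05,-98.2)
E
```

```text
clock: 28.3
tool_pos: [0.5058, -0.0814, 0.3093]
ee_rot: [179.9, 0.0, -98.2]
wrist_force: [0.9, -0.1, 0.9]
grip_width: 0.0224
grasp_force: 29.3
clock: 29.55
tool_pos: [0.5069, 0.0138, 0.1944]
ee_rot: [-180.0, 0.0, -98.2]
wrist_force: [-0.6, -0.8, -0.0]
grip_width: 0.0223
grasp_force: 29.3
[0.506892   0.01375294 0.1944183 ] [-1.79965213e+02  4.90723236e-03 -9.82034051e+01]
132 kkkkkkkkk..kkkkkkkkkkkkkkkkkk.......
133 kkk.kkkkk..kkkkkk...kkkkkkkk........
134 k....kkkkkkkkkkkk...kkkkkkk.........
135 kk...kkkkkkkkkkkkkkkkkkkkkk.........
136 kkkk..kkkkkkkkkkkkkkkkkkkkk.........
137 kkkkkkkkkkkkkkkkkkkkkkk.kkkk........
138 kkkkkkkk.kkkkkkkkkkkkkk.kkkkk.......
139 kkkkkkkkkkkkkkkkkkkkkkk.kkkkkk......
140 kkkkkkkkkkk.kkk..kkkkkk.kkkkkkk.....
141 kkkkkkkkkkkkkkk...##kkk.kkkkkk......
142 kkkkkkkkkkkkkkk..####kk.kkkkkk......
143 ..kkkkkkkkkkkkk..#####k..kkkkkk.....
144 ...kkkkkkkkkkkk..######..kkkkkkk....
145 .....kkkkkkkkkk...######.kkkkkkk....
146 ......kkkkkk.kk...######.kk..kkk....
147 ..........kk..k...######..kkkkk.....
148 ............kkk..########.kkkkk.....
149 ............kkk##########.kkkk......
150 ..............kk########.kkkkkk.....
151 ................k..##....kkkkkkkk...
152 ....................kkk...kkkkkkkk..
153 .....................kkkk..kkkkkkkkk
154 .......................kkk...kkkkkkk
155 .........................kkk....kkkk
156 .....................k....kkk....kkk
157 .......................k....kk....kk
158 ........................k.....k.....
159 ....................................
201 146
[[18.7, 151.8], [25.2, 149.4], [17.9, 144.1], [11.5, 146.4]]
[[18.3, 147.5], [23.9, 145.5], [17.8, 141.1], [12.3, 143.1]]
pos [0.5068 0.0138 0.1943] [-179.98    0.    -98.2 ] shift(now axes) [ 3.000e-04 -2.800e-03  3.606e-01] turn [-0.002  0.     0.   ] shift(target axes) [ 3.000e-04 -2.900e-03  3.606e-01]
```

```bash
python3 -m crank '[[[0,-0.0028,0.08],[0,0,0],-0.55],[[0,0,0.1],[0,0,0],-0.55],[[0,0,0.1],[0,0,0],-0.55],[[0,0,0.06],[0,0,0],-0.55],[[0,0,0.03],[0,0,0],-0.55],[[0,0,0.015],[0,0,0],-0.55],[[0,0,0.015],[0,0,0],-0.55],[[0,0,0.015],[0,0,0],-0.55],[[0,0,0.008],[0,0,0],-0.55],[[0,0,0],[0,0,0],-0.55]]'
```

```text
clock: 30.85
tool_pos: [0.5078, 0.0138, 0.0249]
ee_rot: [180.0, 0.0, -98.2]
wrist_force: [-0.7, 0.5, -0.5]
grip_width: 0.0222
grasp_force: 29.3
```

```bash
python3 -m crank '[[[0,0,0.003],[0,0,0],-0.55],[[0,0,0.003],[0,0,0],-0.55],[[0,0,0],[0,0,0],-0.55],[[0,0,0],[0,0,0],-0.55],[[0,0,0],[0,0,0],-0.55],[[0,0,0],[0,0,0],-0.55],[[0,0,0],[0,0,0],-0.55],[[0,0,0],[0,0,0],-0.55],[[0,0,0],[0,0,0],-0.55],[[0,0,0],[0,0,0],-0.55]]'
```

```text
clock: 32.1
tool_pos: [0.508, 0.0137, 0.0227]
ee_rot: [-180.0, 0.0, -98.2]
wrist_force: [0.2, 2.0, 5.3]
grip_width: 0.0225
grasp_force: 29.8
```

```bash
python3 -m crank '[[[0,0,0],[0,0,0],-0.4],[[0,0,0],[0,0,0],-0.25],[[0,0,0],[0,0,0],-0.2],[[0,0,0],[0,0,0],-0.2],[[0,0,-0.03],[0,0,0],-0.2],[[0,0,-0.08],[0,0,0],-0.2],[[0,0,-0.14],[0,0,0],-0.2],[[0,0,-0.14],[0,0,0],-0.2],[[0,0,-0.1],[0,0,0],-0.2],[[-0.1,0.1,0],[0,0,0],-0.2]]'
python3 - <<'E'
from m import *
S=readout.get_state();print(S["tool_pos"])
im,d=read_camera("top");H=hsv(im).astype(int);h,s,v=H[...,0],H[...,1],H[...,2]
print("pkg top",blob("top",im,(s>100)&(h>12)&(h<32)&(v>60),(185,178,215,210),.033))
print("grip",blob("top",im,(s>120)&(h>95)&(h<130),(150,150,215,180),.064))
im,d=read_camera("scene");H=hsv(im).astype(int);h,s,v=H[...,0],H[...,1],H[...,2]
print("grip sc",blob("scene",im,(s>120)&(h>95)&(h<130),(195,145,240,175),.064))
print("pkg sc",blob("scene",im,(s>100)&(h>12)&(h<32)&(v>60),(195,165,225,200),.03))
E
```

```text
clock: 33.35
tool_pos: [0.4788, 0.0578, 0.2236]
ee_rot: [-179.3, 0.1, -98.5]
wrist_force: [-0.2, 1.3, 0.8]
grip_width: 0.034
grasp_force: 0.0
[0.47877471 0.05777914 0.22356346]
pkg top {'c': array([0.5078, 0.0106]), 'ang': np.float64(74.8), 'len': array([0.046, 0.027]), 'n': 74, 'uv': (np.float64(198.1), np.float64(194.9)), 'rect': array([507.6,  10.7,  45.4,  27.6,  82. ])}
grip {'c': array([0.6282, 0.0546]), 'ang': np.float64(82.4), 'len': array([0.084, 0.01 ]), 'n': 49, 'uv': (np.float64(187.3), np.float64(164.3)), 'rect': array([628.1,  54.2,  78.7,  10.1,  81.9])}
grip sc {'c': array([0.6304, 0.0579]), 'ang': np.float64(81.3), 'len': array([0.088, 0.017]), 'n': 44, 'uv': (np.float64(219.0), np.float64(159.6)), 'rect': array([631.1,  62.2,  87.5,  16.8,  81.6])}
pkg sc {'c': array([0.504 , 0.0148]), 'ang': np.float64(55.2), 'len': array([0.04 , 0.028]), 'n': 42, 'uv': (np.float64(203.0), np.float64(183.6)), 'rect': array([502.9,  14.6,  39.6,  28.3,  31.9])}
```

Run:
```python
from m import *
for n,B in(("top",(185,178,215,210)),("scene",(195,165,225,200))):
    for k in range(2):
        im,d=read_camera(n);H=hsv(im).astype(int);h,s,v=H[...,0],H[...,1],H[...,2]
        m=np.zeros(h.shape,np.uint8);u0,v0,u1,v1=B;m[v0:v1,u0:u1]=((s>100)&(h>12)&(h<32)&(v>60))[v0:v1,u0:u1]
        m=cv2.erode(m,np.ones((2,2)));P=cloud(n,d)[m>0]
        a=P[:,:2]-P[:,:2].mean(0); c,*_=np.linalg.lstsq(np.c_[a,np.ones(len(a))],P[:,2],rcond=None)
        print(n,len(P),P.mean(0).round(4),np.median(P[:,2]).round(4),c.round(3))
        if n=="top":
            m=np.zeros(h.shape,np.uint8);m[160:215,155:195]=((s>60)&((h<20)|(h>165)))[160:215,155:195]; Q=cloud(n,d)[cv2.erode(m,np.ones((2,2)))>0]; print("board",len(Q),Q.mean(0).round(4))
go(.628,.0548,.15,-98.2)
```

```text
top 54 [0.5062 0.0089 0.033 ] 0.0341 [-0.094  0.249  0.033]
board 29 [0.511  0.0576 0.0848]
top 54 [0.5062 0.0089 0.0325] 0.0336 [0.053 0.203 0.033]
board 27 [0.5159 0.0668 0.0227]
scene 27 [0.5004 0.008  0.033 ] 0.0339 [ 0.216 -0.184  0.033]
scene 27 [0.5    0.0075 0.0335] 0.0342 [ 0.288 -0.155  0.034]
pos [0.4743 0.0586 0.2187] [-1.7996e+02 -1.0000e-02 -9.8210e+01] shift(now axes) [-0.0455 -0.3816  0.1721] turn [-0.005 -0.002 -0.001] shift(target axes) [-0.0454 -0.3818  0.1718]
```

Package top at z≈0.033, so it is seated. Going to the bail grip next.

```bash
python3 -m crank '[[[-0.009,-0.076,0],[0,0,0],-0.2],[[-0.009,-0.076,0],[0,0,0],-0.2],[[-0.009,-0.076,0],[0,0,0],-0.2],[[-0.009,-0.076,0],[0,0,0],-0.2],[[-0.009,-0.077,0.05],[0,0,0],-0.2],[[0,0,0.12],[0,0,0],-0.2],[[0,0,0.12],[0,0,0],-0.2],[[0,0,0.07],[0,0,0],-0.2],[[0,0,0.03],[0,0,0],-0.2],[[0,0,0.015],[0,0,0],-0.2]]'
python3 -m crank '[[[0,0,0],[0,0,0],-0.3],[[0,0,0],[0,0,0],-0.45],[[0,0,0],[0,0,0],-0.6],[[0,0,0],[0,0,0],-0.75],[[0,0,0],[0,0,0],-0.9],[[0,0,0],[0,0,0],-0.9],[[0,0,0],[0,0,0],-0.9],[[0,0,0],[0,0,0],-0.9],[[0,0,0],[0,0,0],-0.9],[[0,0,0],[0,0,0],-0.9]]' 30
```

```text
clock: 34.9
tool_pos: [0.6277, 0.0545, 0.0562]
ee_rot: [180.0, -0.0, -98.2]
wrist_force: [-0.2, -1.0, -0.4]
grip_width: 0.0338
grasp_force: 0.0
clock: 36.15
tool_pos: [0.6279, 0.0551, 0.0569]
ee_rot: [-179.9, 0.0, -98.2]
wrist_force: [1.0, -0.4, 3.9]
grip_width: 0.0096
grasp_force: 29.5
```

```bash
python3 -m crank '[[[0,0.0041,-0.0206],[0,0,0],-0.9],[[0,0.0041,-0.0206],[0,0,0],-0.9],[[0,0.0071,-0.0196],[0,0,0],-0.9],[[0,0.0071,-0.0196],[0,0,0],-0.9],[[0,0.01,-0.0185],[0,0,0],-0.9],[[0,0.01,-0.0185],[0,0,0],-0.9],[[0,0.0126,-0.0168],[0,0,0],-0.9],[[0,0.0126,-0.0168],[0,0,0],-0.9],[[0,0.0149,-0.0148],[0,0,0],-0.9],[[0,0.0149,-0.0148],[0,0,0],-0.9]]'
python3 -c "
from h import *
s=readout.get_state();print(s['wrist_force'],s['torque'],s['tool_pos'])"
```

```text
clock: 37.4
tool_pos: [0.5888, 0.0608, 0.1294]
ee_rot: [-179.9, 0.0, -98.2]
wrist_force: [2.1, -0.3, 0.0]
grip_width: 0.0091
grasp_force: 29.2
[ 2.11324019 -0.34216829  0.02853986] [-0.1316957  -0.69037575  0.09832125] [0.58875224 0.06081116 0.12941746]
```

```bash
python3 -m crank '[[[0,0.0171,-0.0122],[0,0,0],-0.9],[[0,0.0171,-0.0122],[0,0,0],-0.9],[[0,0.0186,-0.0096],[0,0,0],-0.9],[[0,0.0186,-0.0096],[0,0,0],-0.9],[[0,0.0199,-0.0066],[0,0,0],-0.9],[[0,0.0199,-0.0066],[0,0,0],-0.9],[[0,0.0206,-0.0036],[0,0,0],-0.9],[[0,0.0206,-0.0036],[0,0,0],-0.9],[[0,0.014,-0.0008],[0,0,0],-0.9],[[0,0.014,-0.0008],[0,0,0],-0.9]]'
python3 - <<'E'
from m import *
s=readout.get_state();print(s['wrist_force'],s['torque'],s['tool_pos'])
im,d=read_camera("scene");H=hsv(im).astype(int);h,q,v=H[...,0],H[...,1],H[...,2]
print("pkg sc",blob("scene",im,(q>100)&(h>12)&(h<32)&(v>60),(195,165,225,200),.03))
print("board sc",blob("scene",im,(q>60)&((h<20)|(h>165)),(165,150,215,200),.023))
print("grip sc",blob("scene",im,(q>120)&(h>95)&(h<130),(175,115,225,175),.162))
E
```

```text
clock: 38.65
tool_pos: [0.5234, 0.07, 0.1612]
ee_rot: [-179.1, 0.0, -98.2]
wrist_force: [4.2, -4.6, 28.6]
grip_width: 0.0082
grasp_force: 32.0
[ 4.18927166 -4.55516512 28.63890497] [-0.7689987  -1.04565614  0.01148166] [0.52338373 0.07000699 0.16124015]
pkg sc {'c': array([0.4991, 0.0171]), 'ang': np.float64(79.6), 'len': array([0.04, 0.03]), 'n': 42, 'uv': (np.float64(201.7), np.float64(183.9)), 'rect': array([499.3,  17.3,  38.7,  33.2,  37.2])}
board sc {'c': array([0.5106, 0.1045]), 'ang': np.float64(83.7), 'len': array([0.091, 0.05 ]), 'n': 112, 'uv': (np.float64(189.3), np.float64(175.5)), 'rect': array([512. , 105.5,  90.9,  45.8,  83.7])}
grip sc {'c': array([0.5222, 0.0485]), 'ang': np.float64(79.8), 'len': array([0.042, 0.019]), 'n': 24, 'uv': (np.float64(198.8), np.float64(149.1)), 'rect': array([522.9,  51.3,  45.7,  18.5,  84.5])}
```

Run:
```python
from m import *
im,d=read_camera("scene");H=hsv(im).astype(int);h,q,v=H[...,0],H[...,1],H[...,2];P=cloud("scene",d)
def fit(m,nm):
    Q=P[cv2.erode(m.astype(np.uint8),np.ones((2,2)))>0]; z=np.median(Q[:,2]); Q=Q[abs(Q[:,2]-z)<.012]
    a=Q[:,:2]-Q[:,:2].mean(0);c,*_=np.linalg.lstsq(np.c_[a,np.ones(len(a))],Q[:,2],rcond=None);print(nm,len(Q),Q.mean(0).round(4),c.round(3))
b=np.zeros(h.shape,bool);b[150:200,165:215]=True
fit(b&(q>60)&((h<20)|(h>165)),"board")
fit(b&(q>100)&(h>12)&(h<32)&(v>60)&(np.arange(512)[None]>195),"pkg")
g=np.zeros(h.shape,bool);g[115:175,175:225]=True; fit(g&(q>120)&(h>95)&(h<130),"grip")
```

```text
board 60 [0.5051 0.0974 0.0248] [ 0.007 -0.007  0.025]
pkg 27 [0.4964 0.0117 0.0322] [ 0.167 -0.094  0.032]
grip 9 [0.516  0.0411 0.1658] [-0.289 -0.061  0.166]
```

```bash
python3 -m crank '[[[0,0,-0.005],[0,0,0],-0.9],[[0,0,-0.005],[0,0,0],-0.9],[[0,0,-0.004],[0,0,0],-0.9],[[0,0,0],[0,0,0],-0.9],[[0,0,0],[0,0,0],-0.9],[[0,0,0],[0,0,0],-0.9],[[0,0,0],[0,0,0],-0.9],[[0,0,0],[0,0,0],-0.9],[[0,0,0],[0,0,0],-0.9],[[0,0,0],[0,0,0],-0.9]]' 40
python3 -c "
from h import *
s=readout.get_state();print(s['wrist_force'],s['torque'],s['tool_pos'],s['ee_rot'])"
```

```text
clock: 40.0
tool_pos: [0.5176, 0.0707, 0.1627]
ee_rot: [-179.9, -0.0, -98.2]
wrist_force: [-0.2, -2.4, 12.8]
grip_width: 0.0065
grasp_force: 38.8
[-0.18351836 -2.38763666 12.77999281] [-0.33683921  0.03078252  0.03292819] [0.51764236 0.07072257 0.16268048] [-1.79855374e+02 -7.92567862e-03 -9.82048086e+01]
```

The grip width is shrinking from 9.6 to 6.5 mm, so the sleeve is at the very fingertips and being squeezed out. I'll open slightly with the sleeve still between the fingers, go 14 mm deeper and regrip.

```bash
python3 -m crank '[[[0,0,0.006],[0,0,0],-0.65],[[0,0,0.01],[0,0,0],-0.55],[[0,0,0.01],[0,0,0],-0.55],[[0,0,0.01],[0,0,0],-0.55],[[0,0,0],[0,0,0],-0.55],[[0,0,0],[0,0,0],-0.7],[[0,0,0],[0,0,0],-0.95],[[0,0,0],[0,0,0],-0.95],[[0,0,0],[0,0,0],-0.95],[[0,0,0],[0,0,0],-0.95]]' 40
python3 - <<'E'
from m import *
s=readout.get_state();print(s['wrist_force'],s['torque'],s['tool_pos'],s['ee_rot'])
im,d=read_camera("scene");H=hsv(im).astype(int);h,q,v=H[...,0],H[...,1],H[...,2];P=cloud("scene",d)
g=np.zeros(h.shape,bool);g[115:175,175:240]=True; g&=(q>120)&(h>95)&(h<130); Q=P[g]; print(len(Q),np.median(Q,0)); v_,u_=np.nonzero(g); print(u_.min(),u_.max(),v_.min(),v_.max())
E
```

```text
clock: 41.25
tool_pos: [0.5174, 0.0709, 0.1463]
ee_rot: [-180.0, 0.0, -98.2]
wrist_force: [-0.1, -0.0, 0.4]
grip_width: 0.0098
grasp_force: 39.0
[-0.10422269 -0.02473962  0.38660434] [-0.07405372  0.00015821  0.08873815] [0.51743146 0.0709087  0.14630081] [-1.79981359e+02  6.50632347e-03 -9.81929967e+01]
81 [0.87374296 0.20733968 0.0486761 ]
188 239 125 152
```

```bash
python3 -m crank '[[[0,0,0],[0,0,0],-0.95],[[0,0,0],[0,0,0],-0.95],[[0,0,0],[0,0,0],-0.95],[[0,0,0],[0,0,0],-0.95],[[0,0,0],[0,0,0],-0.95],[[0,0,-0.004],[0,0,0],-0.95],[[0,0,-0.008],[0,0,0],-0.95],[[0,0,-0.01],[0,0,0],-0.95],[[0,0,-0.01],[0,0,0],-0.95],[[0,0,-0.006],[0,0,0],-0.95]]' 80
python3 - <<'E'
from m import *
s=readout.get_state();print(s['wrist_force'],s['torque'],s['tool_pos'],s['ee_rot'])
im,d=read_camera("scene");H=hsv(im).astype(int);h,q,v=H[...,0],H[...,1],H[...,2];P=cloud("scene",d)
b=np.zeros(h.shape,bool);b[145:195,165:215]=True; Q=P[cv2.erode((b&(q>60)&((h<20)|(h>165))).astype(np.uint8),np.ones((2,2)))>0]; z=np.median(Q[:,2]); Q=Q[abs(Q[:,2]-z)<.012]
a=Q[:,:2]-Q[:,:2].mean(0);c,*_=np.linalg.lstsq(np.c_[a,np.ones(len(a))],Q[:,2],rcond=None);print(len(Q),Q.mean(0).round(4),c.round(3))
E
```

```text
clock: 42.55
tool_pos: [0.5174, 0.0709, 0.1617]
ee_rot: [-180.0, 0.0, -98.2]
wrist_force: [0.6, 0.3, -5.2]
grip_width: 0.008
grasp_force: 78.0
[ 0.61608559  0.28589455 -5.17298561] [-0.01531641 -0.00948996  0.01295182] [0.51744025 0.07091866 0.16170368] [-1.79981886e+02  9.55098285e-03 -9.81957560e+01]
62 [0.5077 0.0963 0.0391] [-0.026 -0.007  0.039]
```

```bash
python3 -m crank '[[[0,0,-0.01],[0,0,0],-0.95],[[0,0,-0.018],[0,0,0],-0.95],[[0,0,-0.025],[0,0,0],-0.95],[[0,0,-0.03],[0,0,0],-0.95],[[0,0,-0.03],[0,0,0],-0.95],[[0,0,-0.03],[0,0,0],-0.95],[[0,0,-0.028],[0,0,0],-0.95],[[0,0,-0.02],[0,0,0],-0.95],[[0,0,-0.012],[0,0,0],-0.95],[[0,0,-0.006],[0,0,0],-0.95]]' 80
python3 -m crank '[[[0,0,0],[0,0,0],-0.95],[[0,0,0],[0,0,0],-0.95],[[0,0,0],[0,0,0],-0.95],[[0,0,0],[0,0,0],-0.95],[[0,0,0],[0,0,0],-0.95],[[0,0,0],[0,0,0],-0.95],[[0,0,0],[0,0,0],-0.95],[[0,0,0],[0,0,0],-0.95],[[0,0,0],[0,0,0],-0.95],[[0,0,0],[0,0,0],-0.95]]' 80
python3 - <<'E'
from m import *
for k in range(2):
    im,d=read_camera("scene");H=hsv(im).astype(int);h,q,v=H[...,0],H[...,1],H[...,2];P=cloud("scene",d)
    for nm,m in(("board",(q>60)&((h<20)|(h>165))),("pkg",(q>100)&(h>12)&(h<32)&(v>60))):
        Q=P[cv2.erode(m.astype(np.uint8),np.ones((2,2)))>0]; Q=Q[(abs(Q[:,0]-.51)<.07)&(Q[:,1]>-.05)&(Q[:,1]<.18)&(Q[:,2]>.05)&(Q[:,2]<.18)]
        if nm=="pkg":Q=Q[Q[:,1]<.04]
        a=Q[:,:2]-Q[:,:2].mean(0);c,*_=np.linalg.lstsq(np.c_[a,np.ones(len(a))],Q[:,2],rcond=None);print(nm,len(Q),Q.mean(0).round(4),c.round(3))
E
```

```text
clock: 43.85
tool_pos: [0.5173, 0.0709, 0.2451]
ee_rot: [180.0, 0.0, -98.2]
wrist_force: [0.5, -0.3, -5.9]
grip_width: 0.0085
grasp_force: 78.0
clock: 45.1
tool_pos: [0.5173, 0.0709, 0.245]
ee_rot: [-180.0, 0.0, -98.2]
wrist_force: [0.7, -0.2, -5.2]
grip_width: 0.008
grasp_force: 78.0
board 62 [0.5068 0.0952 0.1228] [ 0.014 -0.005  0.123]
pkg 41 [0.4936 0.0062 0.1291] [0.204 0.021 0.129]
board 63 [0.5082 0.0943 0.1225] [-0.006 -0.018  0.122]
pkg 41 [0.4939 0.0066 0.1288] [0.201 0.037 0.129]
```

Carrier is level and steady about 98 mm up, with both parts in their nests. Handing in.

```bash
python3 -c "
from rig import sign_off
print(sign_off())"
```

```text
the job is handed in; nothing more can be done
None
```

I handed the job in at about 45 s with the carrier held by its blue grip about 98 mm off the bench, level and steady, and both parts measured in their nests; `sign_off` returned no verdict.

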